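Hold the engineer's square in the corner of the squaring fixture

TASK

Pick up the larger of the two steel engineer's squares by its stock, set it upright on the base plate of the squaring fixture with its blade towards the upright, and press it into the corner until the stock sits flat on the plate and the back of the square lies flush against the upright. Finish while still gripping the square and holding it there, pressed firmly against both faces with a moderate hand's push, not rammed; leave the other things on the bench alone.

Things in the scene. Friction and masses are not known exactly. Their poses are not given: they have to be found in the camera images.
- square: larger engineer's square, steel, 0.36-0.54 kg, loose, standing on its stock, a dark bar 126 long (x), 20 wide (y), 22 high. The blade (22 in x, 5 in y) rises from its +x end to 90 above the underside; blade edge and stock end form one flush face, the back. Origin: middle of the underside; x along the stock to the blade, z up. Grip the stock across its width near x = -10.
- heel (a point): the outer corner of the larger square: bottom of its back, at x = +63, y = 0, z = 0 in the frame of the square, same axes.
- fixture: squaring fixture, fixed to the bench: an aluminium base plate 170 (x) x 100 (y), top 12 above the bench, and a steel upright on it. Origin: centre of its underside on the bench; x points along the plate towards the upright, z up.
- base_plate: the base plate of the fixture with its flat top 12 above the bench; origin at the centre of the plate, 2 above the bench, axes as the fixture. Steel pressed on it drags by friction when slid, with up to 0.75 of the pressing force.
- upright: the upright of the fixture: a steel plate 64 wide (y), 12 thick (x) and 100 high standing on the base plate, a rib and two screws on its far (+x) side; its flat face looks to -x of the fixture. Origin: bottom middle of that face, 58 from the middle of the plate; axes as the fixture.
- corner (a point): the inner corner between base plate and upright, at the middle of the width of the upright: x = +58, y = 0, z = 12 in the frame of the fixture, same axes. The heel belongs here.
- small_square: the smaller engineer's square, same shape, 70 long and 56 high, loose; a bystander. Origin: middle of its stock's underside.
- loose_motor: a small gear motor, 38 x 12 x 12, loose on the bench; a bystander. Origin: centre of its underside.
- loupe: a black eye loupe, 36 across and 34 high, loose; a bystander. Origin: centre of its underside.
- dish: a steel dish with small gears, 99 across and 19 high, loose; a bystander. Origin: centre of its underside.
- glue: a white dropper bottle, 33 across and 89 high, loose; a bystander. Origin: centre of its underside.

How it is judged:
On the way, in this order (a step that is already met when the one before it is completed fails the run):
1. the larger square is gripped and lifted off the bench (contact force between the fingers and square above 1 N and height (world z) of square above 0.015 m), for 0.1 s.
2. the larger square stands upright on the base plate, still gripped (contact force between square and base_plate above 0.5 N and angle between square's own z axis and vertical below 0.06 rad and contact force between the fingers and square above 1 N), for 0.1 s.
At the end, for the whole second after the job is handed in: Fingers grip the larger square (over 2 N); it presses over 1.5 N on plate and on upright, at rest, upright within 0.025 rad, in line with the fixture within 0.05 rad, heel within 2 mm of both faces and 22 mm of the middle of the upright's width (contact force between the fingers and square above 2 N and contact force between square and base_plate above 1.5 N and contact force between square and upright above 1.5 N and x of heel in the frame of corner between -0.002 and 0.003 m and y of heel in the frame of corner between -0.022 and 0.022 m and z of heel in the frame of corner between -0.003 and 0.002 m and angle between square's own z axis and vertical below 0.025 rad and angle between the x axis of square and the x axis of fixture, either way round below 0.05 rad and linear speed of square below 0.01 m/s); the arm keeps its last pose, push and grip.
It fails at once if the square is rammed against the fixture (over 70 N) (contact force between square and upright above 70 N or contact force between square and base_plate above 70 N).
It fails at once if a bystander is pushed more than 30 mm from its place (distance of any of small_square, loose_motor, loupe, dish, glue from where it was at the start of the episode above 0.03 m).
It also fails if it takes over 42 s, if anything falls off the work surface, if the arm or the gripper's body presses on something with over 40 N, if the wrist force passes 120 N, or if a joint passes its speed limit or range.

ROBOT

A 7-joint arm with a two-finger parallel gripper is mounted at the origin on a cart in front of the work surface, level with it; the furniture and walls round the work are solid. World frame = base frame: x ahead of the robot, y to its left, z up, the work surface at z = 0. Lengths are in m, angles in rad, forces in N, time in s.
With the tool pointing down it reaches from about 0.425 to 0.875 m from the base axis. Payload 4.7 kg.
Tool frame: the origin (TCP) lies on the centre line of the jaws, within the pads' length; the fingertips stand robot.tcp_to_tips ahead of it and the grasp point (between the pads) lies 2 mm behind it (robot.tcp_to_tips is the distance from the TCP to the fingertips, in m); z points along the fingers, y is the line along which they close (so a half turn about z gives the same grasp; the last joint's range is limited). The gripper opens to 87 mm and grips with 3 to 60 N. Pads are 19 mm wide; open, the fingers measure 117 mm over their backs; the gripper's body (75 mm by 190 mm) begins 51 mm behind the grasp point.
Start: joints at [1.24, 0.321, -0.07, 1.45, 0.023, 1.371, -0.057], TCP at [0.22, -0.612, 0.24] pointing down, gripper open.
Joint ranges: [-2.86, 2.86], [-0.3, 2.09], [-1.38, 1.24], [0.06, 2.45], [-1.56, 4.7], [0.09, 2.05], [-2.69, 2.69]. Speed limits (rad/s): [2.57, 2.57, 3.14, 3.14, 3.14, 3.14, 3.14].

INTERFACE

Orientations are given as [roll, pitch, yaw] about the fixed x, y, z axes, in that order (R = Rz(yaw) Ry(pitch) Rx(roll)).
In Python, from workcell import robot gives the robot as it stands.
- The arm moves only by the tool carry_out, never from a script. Its argument "rows" is a list of rows, each an object with "dp": the shift along the tool's x, y, z normalised to -1 to 1, where 1 is 100 mm, a list of three; "turn": the turn, a rotation vector about the tool's x, y, z normalised to -1 to 1, where 1 is pi rad, a list of three. A call has 1 to 20 rows; each row shifts and turns the commanded pose from where the row before left it, along the tool's axes as they then stand; what a row does not reach is not made up. A row lasts 1/10 s, in which the tool goes at most 50 mm and 8.59 degrees, less where a joint would pass 70% of its speed; a pose out of reach is approached as far as the arm can. A call with a number of a shift or a turn outside -1 to 1 is refused whole. A call with a gripper value outside its range is refused whole. "hand" is the opening, from -1 (shut) to 1 (fully open), so that 0 is half open, set as the call begins (left out, the last holds). The fingers move at their own pace and stop on an object; "newtons" is the grip in N (left out, the last holds). Time passes only in rows, so rows that do not move let the fingers close. It gives the time, the measured TCP pose, the force, the opening and the grip force at its end, in the units of the state.
- robot.observe(): the state, without advancing time (a new reading comes with each control period).
- robot.grab_frame(name): name is "scene" or "top" or "wrist"; returns the picture (480x640x3 uint8, red, green, blue); there is no depth.
- robot.camera_info(name): a dict with "mtx" (3x3 intrinsics, pixels), "extrinsics" (4x4, takes a point from world to camera coordinates). Camera axes: x right, y down, z forward; pixel columns grow to the right and rows downward; lengths in m; the calibration is good to about 2 mm. A picture is of the moment at which its call begins: read the wrist's pose just before it. camera_info takes no time and is no camera call; for the wrist camera it gives the pose at the moment of the call.
- robot.hand_in(): hands the job in; it is judged then, once.
The state is a dict: "time_s": time; "joint_positions": joint angles; "joint_vel": joint speeds; "joint_torque": joint torques, N m; "tcp_pos": TCP position; "tool_rot": TCP orientation; "wrist_force": force on the tool from outside, world axes, zero at the start; "moment": the same for the moment, N m; "finger_gap": finger opening in m; "finger_force": force on a finger pad.
Only numpy, scipy, OpenCV 4.12 (cv2) and the standard library are available. Lean on these libraries where they do the work, as an engineer would, in place of code of your own. Each camera call takes 0.05 s, during which the arm holds its last target. There are 200 camera calls.

## Working session

There is one attempt and no reset: what is moved stays moved. The work goes in short steps, Python scripts to look and compute and a tool call to move; the robot and the scene stay as the last step left them, time stands still between calls to the robot, and variables do not carry over. Pictures are saved under pics/ and viewed, at most 10 in all, crops included, and the job is handed in when it is done.

Besides the shell and the picture viewer there is one more tool, called as name(argument=value, ...), one argument or row to a line, values as JSON. carry_out: Moves the arm, as the interface text tells. Scaled input: -1 to 1 covers 100 mm each way for a shift and pi rad each way for a turn. Its arguments: {"type":"object","properties":{"rows":{"type":"array"},"hand":{"type":"number"},"newtons":{"type":"number"}},"required":["rows"]}

```bash
mkdir -p pics; ls; python3 - <<'E'
from workcell import robot
import cv2
print(robot.observe(), robot.tcp_to_tips)
for n in("scene","top"):
    f=robot.grab_frame(n); cv2.imwrite(f"pics/{n}0.png",f[:,:,::-1]); i=robot.camera_info(n); print(n,i)
E
```

```text
pics
{'time_s': 0.0, 'joint_positions': array([ 1.24013484,  0.32182526, -0.07009427,  1.45168565,  0.02258772,
        1.37079493, -0.05689975]), 'joint_vel': array([ 0.00132143,  0.00142317, -0.00043755, -0.00068081, -0.00045957,
       -0.00046635,  0.00015328]), 'joint_torque': array([ 2.78947664e-04, -4.91289496e+01, -4.03695619e-01, -3.12525773e+01,
       -6.38461090e-02,  4.36897378e-02,  1.69724290e-04]), 'tcp_pos': array([ 0.2194677 , -0.61126859,  0.23845474]), 'tool_rot': array([-3.13966839e+00,  8.38872500e-05,  3.44799226e-01]), 'wrist_force': array([0.24900395, 0.14630225, 0.46837549]), 'moment': array([ 0.06094491, -0.0549654 ,  0.05686029]), 'finger_force': 0.0, 'finger_gap': 0.08733997903017386} 0.017
scene {'mtx': array([[543.38165388,   0.        , 323.8579353 ],
       [  0.        , 543.38165388, 232.28287551],
       [  0.        ,   0.        ,   1.        ]]), 'extrinsics': array([[-0.82492057, -0.56493963,  0.01868878,  0.41087642],
       [-0.32321775,  0.44431993, -0.83552982,  0.25866758],
       [ 0.46372011, -0.69528628, -0.54912717,  0.57895503],
       [ 0.        ,  0.        ,  0.        ,  1.        ]])}
top {'mtx': array([[524.02374407,   0.        , 316.96745311],
       [  0.        , 524.02374407, 248.91189526],
       [  0.        ,   0.        ,   1.        ]]), 'extrinsics': array([[ 0.02663814, -0.99955958, -0.01307911, -0.11192362],
       [-0.98865521, -0.02440828, -0.1482063 ,  0.58080352],
       [ 0.14782179,  0.01687867, -0.98886998,  0.87145903],
       [ 0.        ,  0.        ,  0.        ,  1.        ]])}
```

View pics/scene0.png

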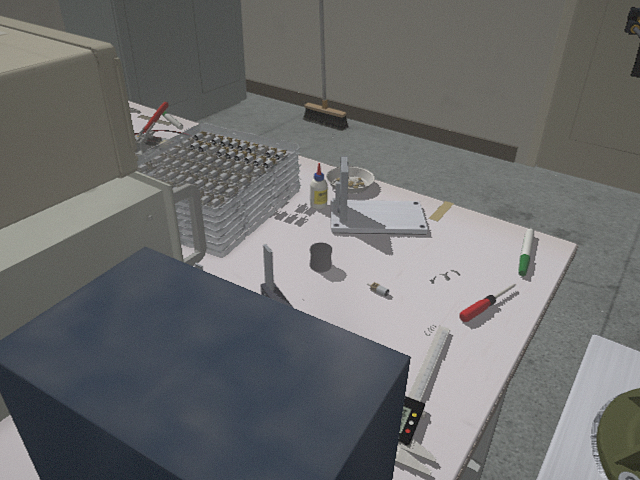

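View pics/top0.png

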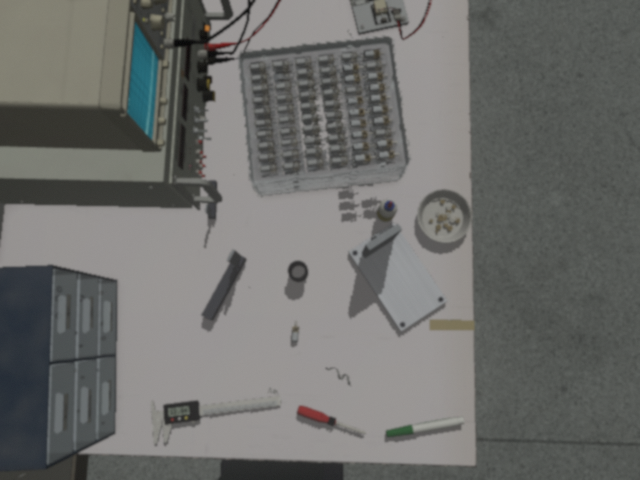

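The scene view shows the upright at about (343,190), the plate to its right and the larger square's blade at (268,265). The top view has the larger square from (207,318) to its blade end at (238,255), and the fixture plate with corners near (348,255), (400,332) and (445,300). The small square isn't visible; the drawers or the instrument probably hide it.

```bash
cat > h.py <<'E'
import numpy as np, cv2
from workcell import robot
def cast(i,uv,z):
    K=i["mtx"];E=i["extrinsics"];R=E[:3,:3];c=-R.T@E[:3,3]
    uv=np.atleast_2d(np.array(uv,float)); d=(R.T@np.linalg.inv(K)@np.c_[uv,np.ones(len(uv))].T).T
    return c+d*((z-c[2])/d[:,2])[:,None]
E
python3 - <<'E'
from h import *
i=robot.camera_info("top"); f=cv2.imread("pics/top0.png")
g=cv2.cvtColor(f,6)
def rect(x0,y0,x1,y1,lo,hi):
    m=cv2.inRange(g[y0:y1,x0:x1],lo,hi)
    c=max(cv2.findContours(m,0,1)[0],key=cv2.contourArea)+np.array([x0,y0])
    r=cv2.minAreaRect(c); return cv2.boxPoints(r),cv2.contourArea(c)
b,a=rect(190,235,260,335,0,95); w=cast(i,b,.022); print(b,a,w[:,:2],np.linalg.norm(np.diff(w,axis=0),axis=1))
C=[(348,255),(400,332),(445,300)]; w=cast(i,C,.012); print(w,np.linalg.norm(np.diff(w,axis=0),axis=1))
a=cv2.resize(f[230:340,180:300],None,fx=4,fy=4,interpolation=2);b=cv2.resize(f[215:340,340:455],None,fx=3.52,fy=3.52,interpolation=2)[:440]
b=b[:,:320] if 0 else b
o=np.hstack([cv2.resize(f[240:330,195:255],(360,540),interpolation=2),cv2.resize(f[215:340,340:450],(440,500),interpolation=2)[:540] if 0 else cv2.copyMakeBorder(cv2.resize(f[215:340,340:450],(440,500),interpolation=2),0,40,0,0,0)])
cv2.imwrite("pics/crop1.png",o)
E
```

```text
[[197.20004 323.60004]
 [233.80005 250.40002]
 [251.40005 259.2    ]
 [214.80005 332.40002]] 1089.5 [[0.44913009 0.10960036]
 [0.58020003 0.05187363]
 [0.56514565 0.01966359]
 [0.4347507  0.07785409]] [0.14321908 0.03555448 0.14278997]
[[ 0.57835996 -0.15255662  0.012     ]
 [ 0.44403104 -0.24630659  0.012     ]
 [ 0.50216643 -0.3256615   0.012     ]] [0.16380877 0.09837136]
```

View pics/crop1.png

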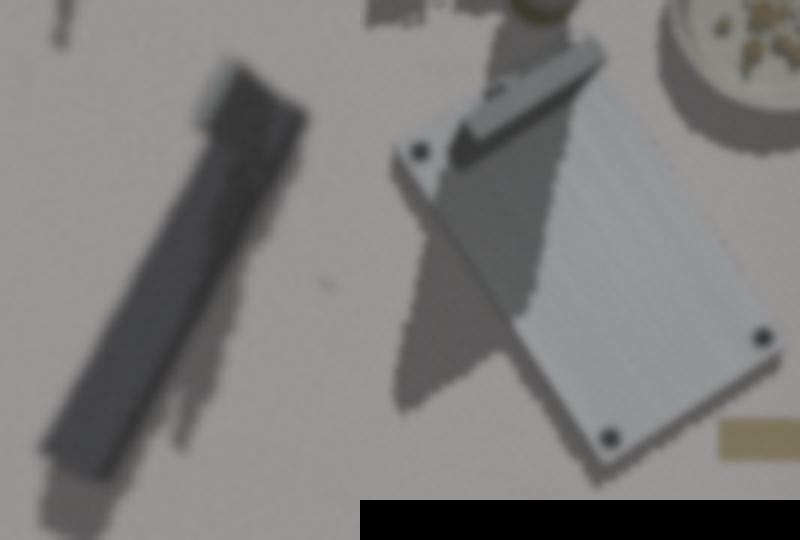

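```bash
cat >> h.py <<'E'
from scipy.spatial.transform import Rotation as Ro
def plan(p,yaw):
    s=robot.observe(); R=Ro.from_euler("xyz",s["tool_rot"])
    q=Ro.from_euler("xyz",[np.pi,0,yaw]); q2=Ro.from_euler("xyz",[np.pi,0,yaw+np.pi])
    print("dp",R.inv().apply(np.array(p)-s["tcp_pos"])/.1,"turn",(R.inv()*q).as_rotvec()/np.pi,"| tcp",s["tcp_pos"],s["tool_rot"],s["time_s"])
E
python3 - <<'E'
from h import *
i=robot.camera_info("top")
w=cast(i,[(202,315.3),(211.7,320),(229.2,263.3),(245,258.3)],.022)[:,:2];print(w)
d=w[2]-w[0];d/=np.linalg.norm(d);print("yaw",np.arctan2(d[1],d[0]),(w[:2].mean(0)+.063*d), np.linalg.norm(w[1]-w[3]))
p=cast(i,[(348.75,251.3),(400,331.3),(445,303)],.012)[:,:2]
print(p,np.linalg.norm(np.diff(p,axis=0),axis=1)); e=p[0]-p[1]; print(np.arctan2(e[1],e[0]),"centre",(p[0]+p[2])/2)
plan([*(p[0]+p[2])/2,.24],np.arctan2(e[1],e[0]))
E=robot.camera_info("wrist")["extrinsics"];print(-E[:3,:3].T@E[:3,3],E[2,:3])
E
```

```text
[[0.46376254 0.1020251 ]
 [0.45604643 0.08449387]
 [0.5568043  0.05891372]
 [0.56647656 0.03115982]]
yaw -0.43390436248050357 [0.51706635 0.06677324] 0.12263496697773843
[[ 0.58511699 -0.15378545]
 [ 0.44524686 -0.24630269]
 [ 0.49687123 -0.32561149]] [0.16769942 0.09463066]
0.5843830673798247 centre [ 0.54099411 -0.23969847]
dp [ 4.28191851 -2.41053756 -0.01048783] turn [-5.41538882e-04 -3.01702752e-05 -7.62406281e-02] | tcp [ 0.21950623 -0.61131631  0.23858893] [-3.13989628e+00  1.08893244e-04  3.44866105e-01] 0.1
[ 0.29405593 -0.58492176  0.38509741] [-0.26920382 -0.09413979 -0.95847118]
```

carry_out(
  rows=[
    {"dp": [0.4,-0.23,0],"turn": [0,0,0]},
    {"dp": [0.4,-0.23,0],"turn": [0,0,0]},
    {"dp": [0.4,-0.23,0],"turn": [0,0,0]},
    {"dp": [0.4,-0.23,0],"turn": [0,0,0]},
    {"dp": [0.4,-0.23,0],"turn": [0,0,0]},
    {"dp": [0.4,-0.23,0],"turn": [0,0,0]},
    {"dp": [0.4,-0.23,0],"turn": [0,0,0]},
    {"dp": [0.4,-0.23,0],"turn": [0,0,0]},
    {"dp": [0.4,-0.23,0],"turn": [0,0,0]},
    {"dp": [0.4,-0.23,0],"turn": [0,0,0]},
    {"dp": [0,0,0],"turn": [0,0,-0.038]},
    {"dp": [0,0,0],"turn": [0,0,-0.038]},
    {"dp": [0,0,0],"turn": [0,0,0]},
    {"dp": [0,0,0],"turn": [0,0,0]},
    {"dp": [0,0,0],"turn": [0,0,0]},
  ],
)

```text
time_s: 1.6
tcp_pos: [0.5181, -0.2605, 0.2394]
tool_rot: [-3.141, 0.0, 0.581]
wrist_force: [-0.1, 0.8, 0.8]
finger_gap: 0.0868
finger_force: 0.0
```

```bash
python3 - <<'E'
from h import *
import pickle
i=robot.camera_info("wrist"); f=robot.grab_frame("wrist")[:,:,::-1]; cv2.imwrite("pics/w1.png",f); pickle.dump(i,open("w1.pkl","wb"))
print(i["mtx"][0,0])
plan([.517,.067,.2],-.434)
E
```

```text
346.9186814535847
dp [ 1.78860938 -2.74295441  0.39447896] turn [-1.60986035e-05  6.89301739e-05  3.23144848e-01] | tcp [ 0.51810778 -0.26045819  0.23943684] [-3.14144953e+00  1.57683099e-04  5.81189497e-01] 1.65
```

View pics/w1.png

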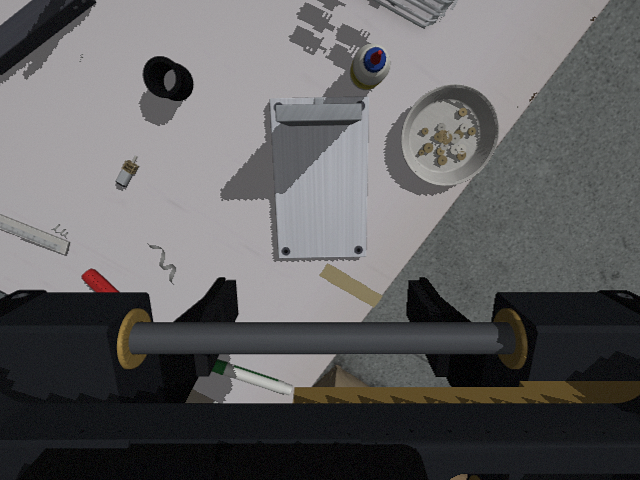

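The wrist view shows the plate spanning columns 275–367, with its near edge at row 257. The top of the upright spans columns 276–362, and its front edge is near row 122. The glue is at (372,60), the dish at (450,135), and the larger square is at the upper left.

```bash
python3 - <<'E'
from h import *
import pickle
i=pickle.load(open("w1.pkl","rb")); g=cv2.GaussianBlur(cv2.imread("pics/w1.png",0),(3,3),0).astype(float)
def vedge(u,v0,v1):
    d=np.abs(np.diff(g[v0:v1,u])); return v0+.5+d.argmax()
def hedge(v,u0,u1):
    d=np.abs(np.diff(g[v,u0:u1])); return u0+.5+d.argmax()
fit=lambda x,y:np.polyfit(x,y,1)
def line(pts,z,n):
    w=cast(i,pts,z)[:,:2]; l=cv2.fitLine(w.astype(np.float32),cv2.DIST_HUBER,0,1e-4,1e-4).ravel()
    d=l[:2]*np.sign(l[0]) ; r=np.abs((w-l[2:])@[-d[1],d[0]]); print(n,"ang",np.arctan2(d[1],d[0]),"pt",l[2:],"res",np.median(r)); return d,l[2:]
u=range(284,356,4)
fd,fp=line([(x,vedge(x,113,130)) for x in u],.112,"face top")
ne,np_=line([(x,vedge(x,248,265)) for x in range(284,356,4)],.012,"near")
rd,rp=line([(hedge(v,355,376),v) for v in range(135,245,6)],.012,"right")
ld,lp=line([(hedge(v,264,284),v) for v in range(205,250,4)],.012,"left")
n=np.array([-fd[1],fd[0]]);n*=np.sign(n[0]); print("fx yaw from face",np.arctan2(n[1],n[0]),"face-near",(fp-np_)@n,"(143)","width",abs((rp-lp)@fd))
mid=(rp@fd+lp@fd)/2*fd; c=mid+(fp@n)*n; print("corner",c,"n",n)
for z,v in((.112,114),):
    for s in((268,284),(354,370)): print(hedge(v,*s),cast(i,[(hedge(v,*s),v)],z)[0]@np.r_[fd,0]-c@fd)
E
```

```text
face top ang -0.9715292 pt [ 0.58966386 -0.20307584] res 0.00016871397515118617
near ang -0.8877957 pt [ 0.47327662 -0.29065248] res 0.0012281550191725358
right ang 0.6615381 pt [ 0.558873  -0.2865491] res 0.0015649873494050837
left ang 0.5920856 pt [ 0.4793915  -0.22591996] res 0.00028864010268826637
fx yaw from face 0.5992672 face-near 0.14550318 (143) width 0.094895005
corner [ 0.59198385 -0.20647235] n [0.82574916 0.5640375 ]
270.5 -0.03333185735330074
361.5 0.034273354345937035
```

carry_out(
  rows=[
    {"dp": [0.2,-0.3,0],"turn": [0,0,0]},
    {"dp": [0.2,-0.3,0],"turn": [0,0,0]},
    {"dp": [0.2,-0.3,0],"turn": [0,0,0]},
    {"dp": [0.2,-0.3,0],"turn": [0,0,0]},
    {"dp": [0.2,-0.3,0],"turn": [0,0,0]},
    {"dp": [0.1,-0.3,0],"turn": [0,0,0]},
    {"dp": [0.1,-0.3,0],"turn": [0,0,0]},
    {"dp": [0,-0.3,0],"turn": [0,0,0]},
    {"dp": [0,-0.3,0],"turn": [0,0,0.04]},
    {"dp": [0,0,0],"turn": [0,0,0.04]},
    {"dp": [0,0,0],"turn": [0,0,0.04]},
    {"dp": [0,0,0],"turn": [0,0,0.04]},
    {"dp": [0,0,0],"turn": [0,0,0.04]},
    {"dp": [0,0,0],"turn": [0,0,0.04]},
    {"dp": [0,0,0],"turn": [0,0,0.04]},
    {"dp": [0,0,0],"turn": [0,0,0.04]},
    {"dp": [0,0,0],"turn": [0,0,0]},
    {"dp": [0,0,0],"turn": [0,0,0]},
    {"dp": [0,0,0],"turn": [0,0,0]},
  ],
)

```text
time_s: 3.55
tcp_pos: [0.4698, 0.0313, 0.2396]
tool_rot: [3.141, -0.0, -0.42]
wrist_force: [-1.1, 0.2, 0.3]
finger_gap: 0.0872
finger_force: 0.0
```

```bash
python3 - <<'E'
from h import *
import pickle
i=robot.camera_info("wrist"); f=robot.grab_frame("wrist")[:,:,::-1]; cv2.imwrite("pics/w2.png",f); pickle.dump(i,open("w2.pkl","wb"))
plan([.517,.067,.2],-.434)
E
```

```text
dp [ 0.28556255 -0.51873428  0.39549511] turn [ 2.48946345e-05 -2.82777904e-05  4.29157792e-03] | tcp [0.46975327 0.03130778 0.23955108] [ 3.14151385e+00 -8.83073944e-05 -4.20517607e-01] 3.6
```

View pics/w2.png

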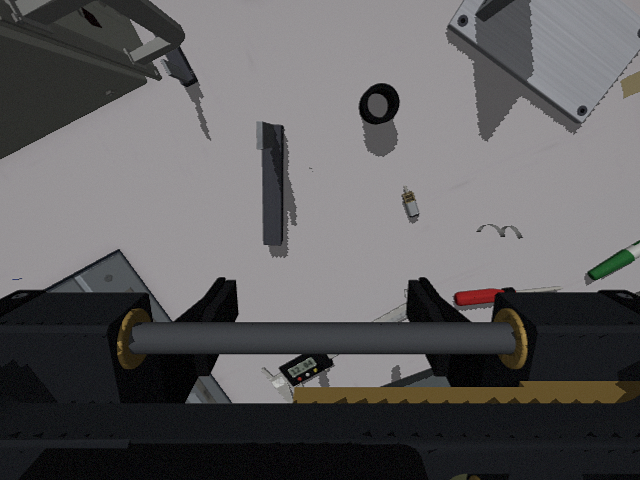

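The wrist view shows the larger square at columns 262–284, rows 122–245, with the blade end up, and clear bench around it. The small square is under the instrument at (180,65).

```bash
python3 - <<'E'
from h import *
import pickle
i=pickle.load(open("w2.pkl","rb")); g=cv2.GaussianBlur(cv2.imread("pics/w2.png",0),(3,3),0).astype(float)
L=[(250+.5+np.diff(g[v,250:273]).argmin(),v) for v in range(160,238,3)]
w=cast(i,L,.022)[:,:2]; l=cv2.fitLine(w.astype(np.float32),cv2.DIST_HUBER,0,1e-4,1e-4).ravel();d=l[:2]*np.sign(l[0]);p=l[2:]
yaw=np.arctan2(d[1],d[0]); r=np.array([d[1],-d[0]])
B=[(u,235.5+np.diff(g[235:255,u]).argmax()) for u in range(266,280,2)]; b=cast(i,B,.022)[:,:2]
R=[(276.5+np.diff(g[v,276:292]).argmax(),v) for v in range(160,200,4)]
rw=cast(i,R,.0)[:,:2]
print(L[::6],B,R[::3]); print("yaw",yaw,"res",np.median(abs((w-p)@r)),"width(z0)",np.median((rw-p)@r))
rear=np.median(b@d); c=rear*d+(p@r+.010)*r; o=c+.063*d; g_=o-.010*d
F=cast(i,[(284,124),(262,122)],.022)[:,:2]; print("front len",F@d-rear)
print("origin",o,"grasp",g_); plan([*g_,.02],yaw)
E
```

```text
[(np.float64(261.5), 160), (np.float64(261.5), 178), (np.float64(261.5), 196), (np.float64(262.5), 214), (np.float64(262.5), 232)] [(266, np.float64(244.5)), (268, np.float64(244.5)), (270, np.float64(253.5)), (272, np.float64(245.5)), (274, np.float64(245.5)), (276, np.float64(244.5)), (278, np.float64(245.5))] [(np.float64(282.5), 160), (np.float64(287.5), 172), (np.float64(282.5), 184), (np.float64(282.5), 196)]
yaw -0.45223153 res 0.0001818614579448618 width(z0) 0.02200152258967647
front len [0.12701757 0.12820901]
origin [0.51715191 0.0685971 ] grasp [0.50815716 0.07296684]
dp [ 0.18032071 -0.53724667  2.19548437] turn [ 2.46366759e-05 -2.85045246e-05  1.00948530e-02] | tcp [0.46975327 0.03130778 0.23955108] [ 3.14151385e+00 -8.83073944e-05 -4.20517607e-01] 3.6
```

carry_out(
  rows=[
    {"dp": [0.09,-0.27,0.2],"turn": [0,0,0.005]},
    {"dp": [0.09,-0.27,0.2],"turn": [0,0,0.005]},
    {"dp": [0,0,0.3],"turn": [0,0,0]},
    {"dp": [0,0,0.3],"turn": [0,0,0]},
    {"dp": [0,0,0.3],"turn": [0,0,0]},
    {"dp": [0,0,0.2],"turn": [0,0,0]},
    {"dp": [0,0,0.2],"turn": [0,0,0]},
    {"dp": [0,0,0.1],"turn": [0,0,0]},
    {"dp": [0,0,0],"turn": [0,0,0]},
    {"dp": [0,0,0],"turn": [0,0,0]},
    {"dp": [0,0,0],"turn": [0,0,0]},
  ],
)

```text
time_s: 4.7
tcp_pos: [0.5096, 0.073, 0.0607]
tool_rot: [-3.141, -0.002, -0.453]
wrist_force: [-0.2, -0.4, 0.1]
finger_gap: 0.0872
finger_force: 0.0
```

```bash
python3 - <<'E'
from h import *
plan([.5082,.0730,.02],-.452)
E
```

```text
dp [-0.01325395  0.00694691  0.4071143 ] turn [-0.00026337 -0.00063304 -0.00033394] | tcp [0.50960821 0.07304958 0.06071455] [-3.14076420e+00 -1.98831988e-03 -4.53049931e-01] 4.7
```

carry_out(
  rows=[
    {"dp": [-0.01,0.01,0.1],"turn": [0,0,0]},
    {"dp": [0,0,0.1],"turn": [0,0,0]},
    {"dp": [0,0,0.1],"turn": [0,0,0]},
    {"dp": [0,0,0.1],"turn": [0,0,0]},
    {"dp": [0,0,0],"turn": [0,0,0]},
    {"dp": [0,0,0],"turn": [0,0,0]},
    {"dp": [0,0,0],"turn": [0,0,0]},
  ],
)

```text
time_s: 5.4
tcp_pos: [0.5072, 0.0725, 0.0193]
tool_rot: [3.141, 0.0, -0.453]
wrist_force: [-0.1, -0.5, -0.2]
finger_gap: 0.0868
finger_force: 0.0
```

carry_out(
  rows=[
    {"dp": [0,0,0],"turn": [0,0,0]},
    {"dp": [0,0,0],"turn": [0,0,0]},
    {"dp": [0,0,0],"turn": [0,0,0]},
    {"dp": [0,0,0],"turn": [0,0,0]},
    {"dp": [0,0,0],"turn": [0,0,0]},
    {"dp": [0,0,0],"turn": [0,0,0]},
    {"dp": [0,0,0],"turn": [0,0,0]},
    {"dp": [0,0,0],"turn": [0,0,0]},
    {"dp": [0,0,0],"turn": [0,0,0]},
    {"dp": [0,0,0],"turn": [0,0,0]},
    {"dp": [0,0,0],"turn": [0,0,0]},
    {"dp": [0,0,0],"turn": [0,0,0]},
  ],
  hand=-1,
  newtons=40,
)

```text
time_s: 6.6
tcp_pos: [0.5073, 0.0724, 0.0195]
tool_rot: [3.141, -0.0, -0.453]
wrist_force: [0.4, -0.0, 0.4]
finger_gap: 0.0198
finger_force: 40.0
```

carry_out(
  rows=[
    {"dp": [0,0,-0.1],"turn": [0,0,0]},
    {"dp": [0,0,-0.15],"turn": [0,0,0]},
    {"dp": [0,0,-0.25],"turn": [0,0,0]},
    {"dp": [0,0,-0.3],"turn": [0,0,0]},
    {"dp": [0,0,-0.3],"turn": [0,0,0]},
    {"dp": [0,0,-0.3],"turn": [0,0,0]},
    {"dp": [0,0,-0.1],"turn": [0,0,0]},
    {"dp": [0,0,0],"turn": [0,0,0]},
    {"dp": [0,0,0],"turn": [0,0,0]},
  ],
)

```text
time_s: 7.5
tcp_pos: [0.5064, 0.0722, 0.1685]
tool_rot: [3.14, 0.001, -0.453]
wrist_force: [-0.4, -0.7, -4.2]
finger_gap: 0.0195
finger_force: 40.0
```

```bash
python3 - <<'E'
from h import *
plan([.5214,-.2547,.17],.597); print(robot.observe()["wrist_force"],robot.observe()["finger_gap"])
E
```

```text
dp [ 1.56641862  2.87356024 -0.01396783] turn [ 1.01940832e-04  5.97069339e-04 -3.34291710e-01] | tcp [0.50638863 0.07223192 0.16848794] [ 3.14043041e+00  1.39619700e-03 -4.53209491e-01] 7.5
[-0.42975958 -0.68812509 -4.17414088] 0.019535644010404668
```

carry_out(
  rows=[
    {"dp": [0.1,0.2,0],"turn": [0,0,0]},
    {"dp": [0.16,0.3,0],"turn": [0,0,0]},
    {"dp": [0.16,0.3,0],"turn": [0,0,0]},
    {"dp": [0.16,0.3,0],"turn": [0,0,0]},
    {"dp": [0.16,0.3,0],"turn": [0,0,0]},
    {"dp": [0.16,0.3,0],"turn": [0,0,0]},
    {"dp": [0.16,0.3,0],"turn": [0,0,0]},
    {"dp": [0.16,0.3,0],"turn": [0,0,0]},
    {"dp": [0.16,0.28,0],"turn": [0,0,0]},
    {"dp": [0.12,0.2,0],"turn": [0,0,0]},
    {"dp": [0.07,0.1,0],"turn": [0,0,0]},
    {"dp": [0,0,0],"turn": [0,0,0]},
  ],
)

```text
time_s: 8.7
tcp_pos: [0.5213, -0.2566, 0.1676]
tool_rot: [-3.142, 0.003, -0.456]
wrist_force: [0.4, -0.2, -3.7]
finger_gap: 0.0198
finger_force: 40.0
```

carry_out(
  rows=[
    {"dp": [0,0,0],"turn": [0,0,-0.02]},
    {"dp": [0,0,0],"turn": [0,0,-0.035]},
    {"dp": [0,0,0],"turn": [0,0,-0.035]},
    {"dp": [0,0,0],"turn": [0,0,-0.035]},
    {"dp": [0,0,0],"turn": [0,0,-0.035]},
    {"dp": [0,0,0],"turn": [0,0,-0.035]},
    {"dp": [0,0,0],"turn": [0,0,-0.035]},
    {"dp": [0,0,0],"turn": [0,0,-0.035]},
    {"dp": [0,0,0],"turn": [0,0,-0.035]},
    {"dp": [0,0,0],"turn": [0,0,-0.034]},
    {"dp": [0,0,0],"turn": [0,0,0]},
    {"dp": [0,0,0],"turn": [0,0,0]},
    {"dp": [0,0,0],"turn": [0,0,0]},
  ],
)

```text
time_s: 10.0
tcp_pos: [0.5224, -0.2543, 0.1694]
tool_rot: [-3.141, 0.0, 0.595]
wrist_force: [-0.4, -0.1, -3.1]
finger_gap: 0.0199
finger_force: 40.0
```

```bash
python3 - <<'E'
from h import *
import pickle
plan([.5214,-.2547,.035],.597); print(robot.observe()["wrist_force"],robot.observe()["finger_gap"])
i=robot.camera_info("wrist"); f=robot.grab_frame("wrist")[:,:,::-1]; cv2.imwrite("pics/w3.png",f);pickle.dump(i,open("w3.pkl","wb"))
E
```

```text
dp [-0.01007649 -0.00192098  1.34363035] turn [-1.28052205e-04  4.53598107e-05 -4.84268011e-04] | tcp [ 0.52238816 -0.25432781  0.1693628 ] [-3.14119047e+00  1.42808004e-04  5.95478656e-01] 10.0
[-0.35264855 -0.14286285 -3.13565512] 0.019860502058461727
```

View pics/w3.png

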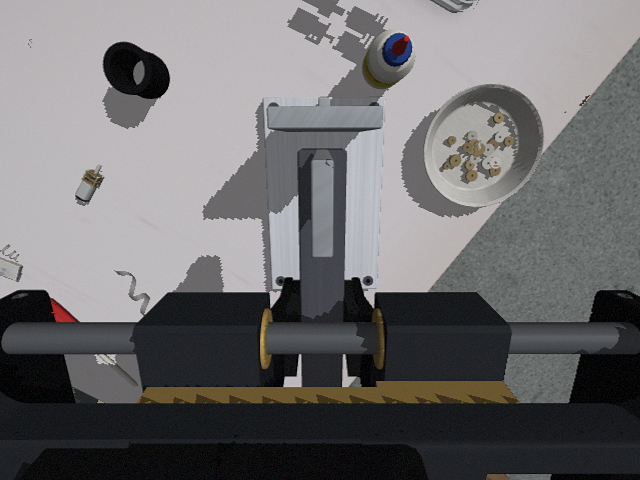

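The wrist view shows the square held straight, with its blade at columns 312–333, rows 158–257. It points squarely at the upright, whose front edge is at row 130, columns 268–383, and nothing is in the way. I'll descend now and check the angle from this picture.

carry_out(
  rows=[
    {"dp": [0,0,0.1],"turn": [0,0,0]},
    {"dp": [0,0,0.2],"turn": [0,0,0]},
    {"dp": [0,0,0.2],"turn": [0,0,0]},
    {"dp": [0,0,0.2],"turn": [0,0,0]},
    {"dp": [0,0,0.2],"turn": [0,0,0]},
    {"dp": [0,0,0.2],"turn": [0,0,0]},
    {"dp": [0,0,0.1],"turn": [0,0,0]},
    {"dp": [0,0,0.05],"turn": [0,0,0]},
    {"dp": [0,0,0],"turn": [0,0,0]},
    {"dp": [0,0,0],"turn": [0,0,0]},
    {"dp": [0,0,0],"turn": [0,0,0]},
  ],
)

```text
time_s: 11.15
tcp_pos: [0.5231, -0.2556, 0.0456]
tool_rot: [3.14, -0.001, 0.596]
wrist_force: [0.8, 0.5, -3.6]
finger_gap: 0.0197
finger_force: 40.0
```

```bash
python3 - <<'E'
from h import *
import pickle
i=pickle.load(open("w3.pkl","rb")); g=cv2.GaussianBlur(cv2.imread("pics/w3.png",0),(3,3),0).astype(float)
def ang(P,z):
    w=cast(i,P,z)[:,:2]; l=cv2.fitLine(w.astype(np.float32),cv2.DIST_HUBER,0,1e-4,1e-4).ravel();d=l[:2]*np.sign(l[0]);return np.arctan2(d[1],d[0]),l[2:]
print("face+90",ang([(u,122.5+np.abs(np.diff(g[122:140,u])).argmax()) for u in range(276,376,4)],.112)[0]+np.pi/2)
print("stockL",ang([(290.5+np.diff(g[v,290:308]).argmin(),v) for v in range(170,270,4)],.172))
print("stockR",ang([(338.5+np.diff(g[v,338:355]).argmax(),v) for v in range(170,270,4)],.172))
plan([.5214,-.2547,.0315],.597); print(robot.observe()["wrist_force"],robot.observe()["finger_gap"])
E
```

```text
face+90 0.5853024
stockL (np.float32(0.5898928), array([ 0.55024457, -0.22343218], dtype=float32))
stockR (np.float32(0.5990398), array([ 0.5647698 , -0.23775932], dtype=float32))
dp [-0.00961937 -0.01700928  0.14106906] turn [ 0.00057865 -0.00024017 -0.00030621] | tcp [ 0.5231277  -0.25555239  0.0456107 ] [ 3.13977513e+00 -7.55374863e-04  5.96038709e-01] 11.15
[ 0.80677462  0.46123814 -3.63870123] 0.019733222355131374
```

carry_out(
  rows=[
    {"dp": [0,0,0.04],"turn": [0,0,0]},
    {"dp": [0,0,0.04],"turn": [0,0,0]},
    {"dp": [0,0,0.02],"turn": [0,0,0]},
    {"dp": [0,0,0.01],"turn": [0,0,0]},
    {"dp": [0,0,0.01],"turn": [0,0,0]},
    {"dp": [0,0,0.01],"turn": [0,0,0]},
    {"dp": [0,0,0],"turn": [0,0,0]},
    {"dp": [0,0,0],"turn": [0,0,0]},
    {"dp": [0,0,0],"turn": [0,0,0]},
  ],
)

```text
time_s: 12.05
tcp_pos: [0.5224, -0.2553, 0.0316]
tool_rot: [3.141, -0.0, 0.596]
wrist_force: [0.8, 0.4, -3.3]
finger_gap: 0.0197
finger_force: 40.0
```

carry_out(
  rows=[
    {"dp": [0,0,0.005],"turn": [0,0,0]},
    {"dp": [0,0,0.005],"turn": [0,0,0]},
    {"dp": [0,0,0],"turn": [0,0,0]},
    {"dp": [0,0,0],"turn": [0,0,0]},
  ],
)

```text
time_s: 12.45
tcp_pos: [0.5225, -0.2552, 0.0315]
tool_rot: [3.141, 0.0, 0.596]
wrist_force: [-3.2, 0.4, 5.6]
finger_gap: 0.0194
finger_force: 40.0
```

carry_out(
  rows=[
    {"dp": [0.01,0,-0.003],"turn": [0,0,0]},
    {"dp": [0.01,0,0],"turn": [0,0,0]},
    {"dp": [0.01,0,0],"turn": [0,0,0]},
    {"dp": [0.01,0,0],"turn": [0,0,0]},
    {"dp": [0.01,0,0],"turn": [0,0,0]},
    {"dp": [0.01,0,0],"turn": [0,0,0]},
    {"dp": [0.01,0,0],"turn": [0,0,0]},
    {"dp": [0.01,0,0],"turn": [0,0,0]},
    {"dp": [0,0,0],"turn": [0,0,0]},
    {"dp": [0,0,0],"turn": [0,0,0]},
  ],
)

```text
time_s: 13.45
tcp_pos: [0.5293, -0.2522, 0.0315]
tool_rot: [3.139, 0.0, 0.595]
wrist_force: [-2.2, -1.6, 5.9]
finger_gap: 0.0197
finger_force: 40.0
```

carry_out(
  rows=[
    {"dp": [0.01,0,0],"turn": [0,0,0]},
    {"dp": [0.01,0,0],"turn": [0,0,0]},
    {"dp": [0.005,0,0],"turn": [0,0,0]},
    {"dp": [0.005,0,0],"turn": [0,0,0]},
    {"dp": [0,0,0],"turn": [0,0,0]},
    {"dp": [0,0,0],"turn": [0,0,0]},
  ],
)

```text
time_s: 14.05
tcp_pos: [0.5312, -0.2508, 0.0315]
tool_rot: [3.14, 0.001, 0.595]
wrist_force: [-4.6, -2.6, 6.8]
finger_gap: 0.0196
finger_force: 40.0
```

carry_out(
  rows=[
    {"dp": [0.005,0,0],"turn": [0,0,0]},
    {"dp": [0.005,0,0],"turn": [0,0,0]},
    {"dp": [0,0,0],"turn": [0,0,0]},
    {"dp": [0,0,0],"turn": [0,0,0]},
  ],
)

```text
time_s: 14.45
tcp_pos: [0.5312, -0.2507, 0.0315]
tool_rot: [3.14, 0.003, 0.595]
wrist_force: [-6.9, -3.3, 8.7]
finger_gap: 0.0196
finger_force: 40.0
```

carry_out(
  rows=[
    {"dp": [0.005,0,0],"turn": [0,0,0]},
    {"dp": [0.005,0,0],"turn": [0,0,0]},
    {"dp": [0.005,0,0],"turn": [0,0,0]},
    {"dp": [0.005,0,0],"turn": [0,0,0]},
    {"dp": [0,0,0],"turn": [0,0,0]},
    {"dp": [0,0,0],"turn": [0,0,0]},
  ],
)

```text
time_s: 15.05
tcp_pos: [0.5313, -0.2507, 0.0315]
tool_rot: [3.141, 0.006, 0.594]
wrist_force: [-11.1, -4.8, 11.2]
finger_gap: 0.0194
finger_force: 40.0
```

```bash
python3 - <<'E'
from h import *
s=robot.observe(); n=np.array([.828,.561]); print(s["tcp_pos"],s["tool_rot"],s["wrist_force"],s["wrist_force"][:2]@n,s["moment"],"gap pred",(np.array([.592,-.2065])-s["tcp_pos"][:2])@n-.0735)
i=robot.camera_info("wrist");f=robot.grab_frame("wrist")[:,:,::-1]; cv2.imwrite("pics/w4.png",cv2.resize(f[60:330,200:440],None,fx=2.2,fy=2.2,interpolation=2))
E
```

```text
[ 0.53127877 -0.25071603  0.03151621] [3.14107763 0.00614899 0.59383792] [-11.08092367  -4.82170797  11.2350927 ] -11.879982967395387 [-0.91405672  2.09151729  0.05963669] gap pred 0.0015823717486677102
```

View pics/w4.png

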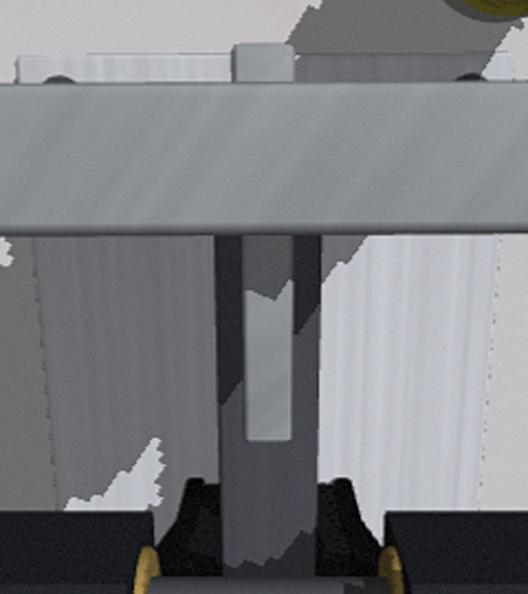

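The crop shows the square's back meeting the upright around row 235, with the blade centred at x≈268 and the stock parallel to the plate edges. The arm has stalled while the force keeps rising, so it's touching the upright. I'll push a little more and take out the 6 mrad pitch.

carry_out(
  rows=[
    {"dp": [0.005,0,0],"turn": [0,0.001,0]},
    {"dp": [0.005,0,0],"turn": [0,0.001,0]},
    {"dp": [0.005,0,0],"turn": [0,0.001,0]},
    {"dp": [0.005,0,0],"turn": [0,0,0]},
    {"dp": [0,0,0],"turn": [0,0,0]},
    {"dp": [0,0,0],"turn": [0,0,0]},
    {"dp": [0,0,0],"turn": [0,0,0]},
  ],
)

```text
time_s: 15.8
tcp_pos: [0.5313, -0.2507, 0.0315]
tool_rot: [-3.141, 0.0, 0.593]
wrist_force: [-14.4, -5.4, 14.6]
finger_gap: 0.0201
finger_force: 40.0
```

carry_out(
  rows=[
    {"dp": [0.005,0,-0.003],"turn": [0,0.001,0]},
    {"dp": [0.005,0,-0.002],"turn": [0,0,0]},
    {"dp": [0.005,0,0],"turn": [0,0.001,0]},
    {"dp": [0.005,0,0],"turn": [0,0,0]},
    {"dp": [0.005,0,0],"turn": [0,0,0]},
    {"dp": [0.005,0,0],"turn": [0,0,0]},
    {"dp": [0,0,0],"turn": [0,0,0]},
    {"dp": [0,0,0],"turn": [0,0,0]},
    {"dp": [0,0,0],"turn": [0,0,0]},
    {"dp": [0,0,0],"turn": [0,0,0]},
    {"dp": [0,0,0],"turn": [0,0,0]},
  ],
)

```text
time_s: 16.9
tcp_pos: [0.5313, -0.2507, 0.0315]
tool_rot: [-3.14, -0.001, 0.592]
wrist_force: [-18.8, -8.5, 15.9]
finger_gap: 0.0194
finger_force: 40.0
```

```bash
python3 - <<'E'
from h import *
s=robot.observe(); n=np.array([.828,.561]); print(s["tcp_pos"],s["tool_rot"],s["wrist_force"],s["wrist_force"][:2]@n,s["wrist_force"][:2]@[-n[1],n[0]],s["joint_vel"].max())
i=robot.camera_info("scene");f=robot.grab_frame("scene")[:,:,::-1]; cv2.imwrite("pics/s4.png",cv2.resize(f[130:260,280:450],None,fx=4,fy=4,interpolation=2))
E
```

```text
[ 0.53130699 -0.25072942  0.03151075] [-3.14000851e+00 -1.47776969e-03  5.92154465e-01] [-18.75009668  -8.48575932  15.90132125] -20.285591032400134 3.4925955176300714 0.0010499001670592285
```

View pics/s4.png

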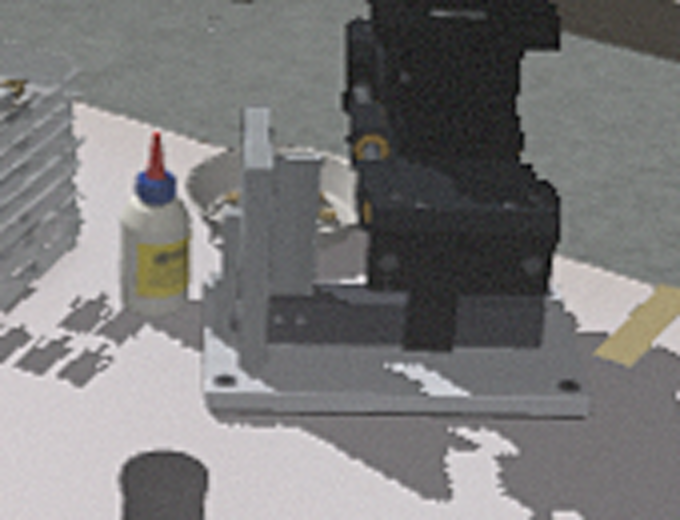

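The scene crop shows the stock flat on the plate (bottom edge at row 345) and the blade flush against the upright at x≈272. The 20 N push is more than friction could hold, so the upright must be carrying load. Handing in.

```bash
python3 -c "
from workcell import robot
print(robot.hand_in())"
```

```text
the job is handed in; nothing more can be done
None
```

I handed the job in at about 17 s with the larger square still gripped at 40 N and pressed into the corner, at about 20 N towards the upright and 19 N down on the plate; the hand-in returned no verdict.

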